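# Put the round hot-air nozzles away on their tapered stands

### The arm

A 6-joint arm with a two-finger parallel gripper is mounted at the origin on a cart in front of the work surface, level with it; the furniture and walls round the work are solid. World frame = base frame: x ahead of the robot, y to its left, z up, the work surface at z = 0. Lengths are in m, angles in rad, forces in N, time in s.
With the tool pointing down it reaches from about 0.225 to 0.875 m from the base axis. Payload 3.4 kg.
Tool frame: the origin (TCP) lies midway between the tips of the shut fingers; the grasp point (between the pads) lies 19 mm behind it (manip.grasp_offset is the distance from the TCP to the grasp point, in m); x points along the fingers, y is the direction in which the jaws open and shut, and the axes are right-handed (so a half turn about x gives the same grasp; the last joint's range is limited). The gripper opens to 85 mm and grips with 20 to 120 N. Pads are 22 mm wide; open, the fingers measure 114 mm over their backs; the gripper's body (76 mm by 85 mm) begins 54 mm behind the grasp point. The pads swing forward as they close: fully open they stand 13 mm farther back than shut.
Start: joints at [1.121, 0.276, 1.505, -0, 1.361, -0.121], TCP at [0.186, 0.544, 0.193] pointing down, gripper open.
Joint ranges: [-2.89, 2.89], [-0.75, 2.08], [0.22, 2.7], [-1.18, 4.32], [0.11, 2.71], [-2.7, 2.7]. Speed limits (rad/s): [2.57, 2.57, 3.14, 3.14, 3.14, 3.14].

### API

Orientations are given as a unit quaternion [w, x, y, z].
In Python, from rig import manip gives the robot as it stands.
- The arm moves only by the shell command python3 -m creep 'ROWS' [OPENING] [FORCE]. ROWS is a JSON object of lists of equal length, an entry for each row: "delta_pos": the shift along the tool's x, y, z in cm, a list of three; "dr": the turn, a rotation vector about the tool's x, y, z in rad, a list of three. In form: {"delta_pos": [[dx, dy, dz], ...], "dr": [[rx, ry, rz], ...]}. A call has 1 to 10 rows; each row is the pose to reach, as a shift and turn from the pose commanded when the call began, along the tool's axes at that moment; what a row does not reach only later rows make up. A row lasts 1/10 s, in which the tool goes at most 50 mm and 8.59 degrees, less where a joint would pass 70% of its speed; a pose out of reach is approached as far as the arm can. A call with a gripper value outside its range is refused whole. OPENING is the opening, from -1 (shut) to 1 (fully open), set as the call begins (- or left out, the last holds). The fingers move at their own pace and stop on an object; FORCE is the grip in N (left out, the last holds). Time passes only in rows, so rows that repeat a pose let the fingers close. It gives the time, the measured TCP pose, the force and the opening at its end, in the units of the state.
- manip.get_state(): the state, without advancing time (a new reading comes with each control period).
- manip.get_image(name): name is "side" or "top"; returns a dict with "pixels" (480x640x3 uint8, blue, green, red), "depth" (480x640 float32, m along the optical axis (not along the pixel's ray), 0 where there is no reading), "intrinsics" (3x3 intrinsics, pixels), "k1" (the pictures are not rectified: a ray, as slopes to the right and down, at radius r is drawn at 1 + k1 r^2 times it, then the intrinsics apply), "rvec" (rotation vector, rad) and "tvec" (3), from world to camera coordinates, as OpenCV has them. Camera axes: x right, y down, z forward; pixel columns grow to the right and rows downward; lengths in m; the calibration is good to about 2 mm. A picture is of the moment at which its call begins.
- manip.sign_off(): hands the job in, once; it reports no verdict.
The state is a dict: "clock": time; "qpos": joint angles; "qd": joint speeds; "effort": joint torques, N m; "position": TCP position; "ee_rot": TCP orientation; "contact_force": force on the tool from outside, world axes, zero at the start; "moment": the same for the moment, N m; "width": finger opening in m.
Only numpy, scipy, OpenCV 4.12 (cv2) and the standard library are available. Lean on these libraries where they do the work, as an engineer would, in place of code of your own. Each camera call takes 0.05 s, during which the arm holds its last target. There are 200 camera calls.

### The job

Put the three round-outlet hot-air nozzles away, one after another: push each one down over the tapered spigot of its own size (small on the thinnest, large on the thickest) until it sits fully home and upright on the taper. Leave the two nozzles with flat slot outlets standing where they are.

Things in the scene. Friction and masses are not known exactly. Their poses are not given: they have to be found in the camera images.
- nozzle_small: The small round hot-air nozzle, plain steel, loose, standing on its wide mouth. Below: a hollow cone 46 mm high, 33 mm wide at the mouth, bore 28 mm at the mouth narrowing 0.4 mm per mm of height. Above: a round outlet tube 16 mm in diameter, 46 to 82 mm over the mouth, to grip from above. Origin: centre of the mouth (underside); z up along the axis.
- nozzle_medium: The medium round hot-air nozzle, plain steel, loose, standing on its wide mouth. Below: a hollow cone 46 mm high, 43 mm wide at the mouth, bore 38 mm at the mouth narrowing 0.4 mm per mm of height. Above: a round outlet tube 24 mm in diameter, 46 to 82 mm over the mouth, to grip from above. Origin: centre of the mouth (underside); z up along the axis.
- nozzle_large: The large round hot-air nozzle, plain steel, loose, standing on its wide mouth. Below: a hollow cone 46 mm high, 53 mm wide at the mouth, bore 48 mm at the mouth narrowing 0.4 mm per mm of height. Above: a round outlet tube 32 mm in diameter, 46 to 82 mm over the mouth, to grip from above. Origin: centre of the mouth (underside); z up along the axis.
- flat_nozzle_narrow: The narrow flat nozzle, plain steel, loose: same hollow cone 46 mm high (43 mm wide at the mouth), but its outlet from 46 to 82 mm is a flat slot 40 mm long (along its x) and 14 mm wide. It is not wanted and stays where it stands. Origin: centre of the underside; z up.
- flat_nozzle_wide: The wide flat nozzle, plain steel, loose: same hollow cone 46 mm high (53 mm wide at the mouth), but its outlet from 46 to 82 mm is a flat slot 56 mm long (along its x) and 16 mm wide. It is not wanted and stays where it stands. Origin: centre of the underside; z up.
- stand_small: Stand of the small round nozzle, fixed: a black foot, 76 mm across, 14 mm high, with an upright aluminium tapered spigot, 30 mm wide at the foot, 14 mm at 54 mm above the bench, then chamfered to its blunt top at 58 mm. The nozzle slides over it from above and wedges; fully home, its mouth is about 19 mm above the bench. Origin: centre of the foot's underside; z up.
- stand_medium: Stand of the medium round nozzle, fixed: a black foot, 76 mm across, 14 mm high, with an upright aluminium tapered spigot, 40 mm wide at the foot, 24 mm at 54 mm above the bench, then chamfered to its blunt top at 58 mm. The nozzle slides over it from above and wedges; fully home, its mouth is about 19 mm above the bench. Origin: centre of the foot's underside; z up.
- stand_large: Stand of the large round nozzle, fixed: a black foot, 76 mm across, 14 mm high, with an upright aluminium tapered spigot, 50 mm wide at the foot, 34 mm at 54 mm above the bench, then chamfered to its blunt top at 58 mm. The nozzle slides over it from above and wedges; fully home, its mouth is about 19 mm above the bench. Origin: centre of the foot's underside; z up.
There are look-alikes about, which are no part of the job. What is shaped like the nozzle_medium but red is not meant.

How it is judged:
At the end, for the whole second after the job is handed in: Each round nozzle is on the spigot of its own size: axis within 4 mm of the stand's axis, upright within 0.1 rad, its mouth 14 to 22.5 mm above the bench, released and at rest. Both flat nozzles still stand upright within 30 mm of where they were (distance of each of flat_nozzle_narrow, flat_nozzle_wide from where it was at the start of the episode below 0.03 m and angle between each of flat_nozzle_narrow, flat_nozzle_wide's own z axis and vertical below 0.15 rad and horizontal distance between nozzle_small and stand_small below 0.004 m and z of nozzle_small in the frame of stand_small between 0.014 and 0.0225 m and angle between each of nozzle_small, nozzle_medium, nozzle_large's own z axis and vertical below 0.1 rad and linear speed of each of nozzle_small, nozzle_medium, nozzle_large below 0.01 m/s and horizontal distance between nozzle_medium and stand_medium below 0.004 m and z of nozzle_medium in the frame of stand_medium between 0.014 and 0.0225 m and horizontal distance between nozzle_large and stand_large below 0.004 m and z of nozzle_large in the frame of stand_large between 0.014 and 0.0225 m); the robot touches nothing.
It fails at once if the narrow flat nozzle is pushed away or carried off (more than 30 mm) (distance of flat_nozzle_narrow from where it was at the start of the episode above 0.03 m).
It fails at once if the wide flat nozzle is pushed away or carried off (more than 30 mm) (distance of flat_nozzle_wide from where it was at the start of the episode above 0.03 m).
It also fails if it takes over 83 s, if anything falls off the work surface, if the arm or the gripper's body presses on something with over 40 N, if the wrist force passes 120 N, or if a joint passes its speed limit or range.

## Working session

There is one attempt and no reset: what is moved stays moved. The work goes in short steps, Python scripts to look and compute and a shell command to move; the robot and the scene stay as the last step left them, time stands still between calls to the robot, and variables do not carry over. Pictures are saved under pics/ and viewed, about 12 in all and at most 16, crops included, and the job is handed in when it is done.

```bash
mkdir -p pics; ls
cat > h.py <<'E'
import numpy as np,cv2
from rig import manip
def grab(n):
    d=manip.get_image(n); np.savez('/tmp/'+n+'.npz',**d); return d
def load(n): return dict(np.load('/tmp/'+n+'.npz'))
def cloud(d):
    K=d['intrinsics'];k=float(d['k1']);Z=d['depth']
    v,u=np.mgrid[0:480,0:640]
    x=(u-K[0,2])/K[0,0];y=(v-K[1,2])/K[1,1]
    a,b=x.copy(),y.copy()
    for _ in range(8):
        s=1+k*(a*a+b*b);a=x/s;b=y/s
    P=np.stack([a*Z,b*Z,Z],-1)
    R=cv2.Rodrigues(d['rvec'])[0]
    W=(P-d['tvec'].reshape(3))@R
    W[Z==0]=np.nan
    return W
E
python3 - <<'E'
from h import *
for n in('top','side'):
    d=grab(n); cv2.imwrite(f'pics/{n}0.png',d['pixels'])
    R=cv2.Rodrigues(d['rvec'])[0]; print(n,-R.T@d['tvec'].reshape(3),R[2],d['k1'],d['intrinsics'][0])
print(manip.get_state(),manip.grasp_offset)
E
```

```text
pics
top [ 0.32391915 -0.00730058  1.17753261] [ 0.11196652  0.00243501 -0.993709  ] -0.111394987245582 [580.38818359   0.         327.39786173]
side [0.48784761 0.93750115 0.59028144] [-0.02480948 -0.86282776 -0.50488885] -0.029998315706658618 [576.20723523   0.         324.30402557]
{'clock': 0.1, 'qpos': array([ 1.12100262e+00,  2.76547082e-01,  1.50601135e+00,  1.31308932e-05,
        1.36067563e+00, -1.20998974e-01]), 'qd': array([ 0.00149722, -0.0026729 , -0.00259876,  0.00029414,  0.00119893,
        0.00177699]), 'effort': array([ 8.04377960e-04, -4.17701411e+01, -2.46403223e+01, -1.77972306e-04,
        5.85408008e-03, -4.57191447e-06]), 'position': array([0.18543869, 0.54372251, 0.19181559]), 'ee_rot': array([ 0.69740484,  0.11516892,  0.69774032, -0.11628007]), 'contact_force': array([0.09130697, 0.37628052, 0.83898109]), 'moment': array([-0.00091077,  0.01128107,  0.05663032]), 'width': 0.0851025924447038} 0.0187
```

View pics/top0.png

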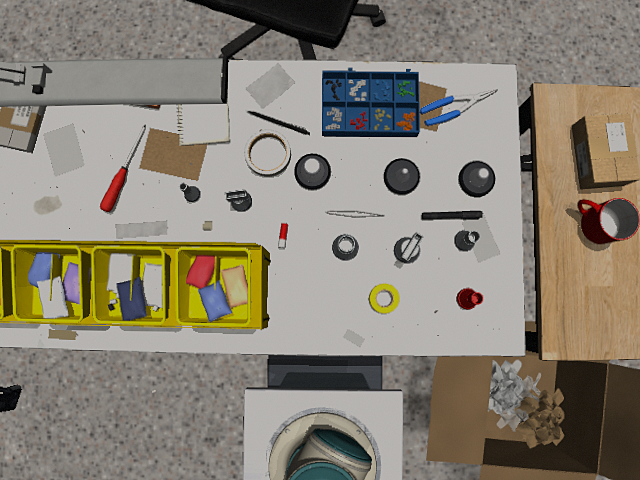

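View pics/side0.png

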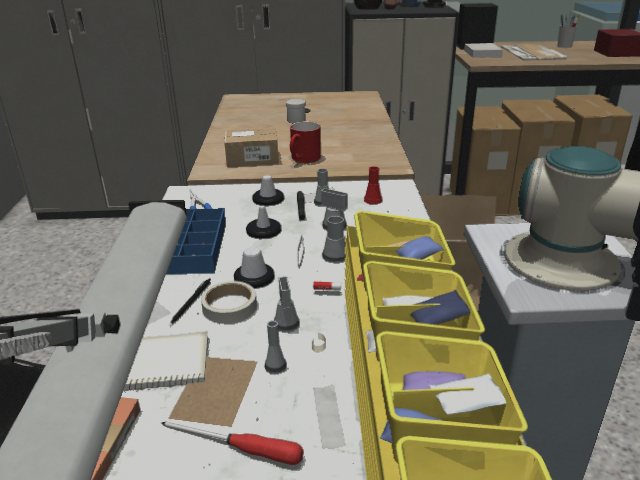

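The top view shows stands at (312,171), (402,176) and (477,178). There are round plain nozzles at (190,192), (345,246) and (466,240), flat ones at (238,200) and (408,248), and a red decoy at (469,298). Next I measure sizes and confirm with an enlarged crop.

Run:
```python
from h import *
for n in('top','side'):
    d=load(n);W=cloud(d);z=W[...,2]
    print(n,'bench z',np.nanmedian(z[200:235,260:300]) if n=='top' else np.nanmedian(z[285:295,380:400]) )
    np.save('/tmp/W'+n,W)
W=np.load('/tmp/Wtop.npy');S=np.load('/tmp/Wside.npy').reshape(-1,3)
c={'n1':(190,192),'f1':(238,200),'n2':(345,246),'f2':(408,248),'n3':(466,240),'red':(469,298),'s1':(312,171),'s2':(402,176),'s3':(477,178)}
for k,(u,v) in c.items():
    w=W[v-24:v+25,u-24:u+25].reshape(-1,3)
    for lo,hi in((.074,.095),(.05,.066),(.008,.02)):
        p=w[(w[:,2]>lo)&(w[:,2]<hi)]
        if len(p)<4: continue
        (cx,cy),(a,b),t=cv2.minAreaRect(p[:,:2].astype(np.float32))
        c0=p[:,:2].mean(0)
        q=S[(np.hypot(S[:,0]-cx,S[:,1]-cy)<.045)&(S[:,2]>lo)&(S[:,2]<hi)]
        s=(q.min(0),q.max(0)) if len(q) else None
        print(k,lo,len(p),'c %.4f %.4f'%(cx,cy),'mean',c0.round(4),'size %.0f %.0f'%(a*1e3,b*1e3),round(t),'z %.4f'%np.median(p[:,2]),'side',len(q),np.round(s,4).tolist() if s else '')
I=load('top')['pixels']
a=cv2.resize(I[150:320,300:500],None,fx=3,fy=3,interpolation=2);b=cv2.resize(I[165:225,165:265],None,fx=3,fy=3,interpolation=2)
o=np.zeros((510,600,3),np.uint8);o[:]=a
cv2.imwrite('pics/c1.png',np.hstack([o[:,:500],cv2.copyMakeBorder(b,0,510-180,0,0,0)]))
```

```text
top bench z -0.0016040512173979555
side bench z 0.14058610430460416
n1 0.074 38 c 0.5438 0.2774 mean [0.5438 0.2769] size 16 15 68 z 0.0802 side 102 [[0.5382, 0.2689, 0.074], [0.553, 0.2872, 0.0843]]
n1 0.05 34 c 0.5428 0.2770 mean [0.5427 0.276 ] size 15 13 66 z 0.0580 side 89 [[0.5378, 0.2772, 0.0503], [0.5533, 0.2873, 0.0658]]
n1 0.008 67 c 0.5430 0.2748 mean [0.5409 0.2714] size 28 31 58 z 0.0119 side 171 [[0.5303, 0.2702, 0.008], [0.5604, 0.2944, 0.02]]
f1 0.074 82 c 0.5292 0.1741 mean [0.529 0.175] size 15 41 6 z 0.0795 side 118 [[0.5211, 0.1535, 0.0743], [0.5394, 0.1973, 0.0836]]
f1 0.05 85 c 0.5285 0.1736 mean [0.5288 0.1737] size 14 40 9 z 0.0573 side 111 [[0.5217, 0.1535, 0.0502], [0.5409, 0.1981, 0.066]]
f1 0.008 73 c 0.5211 0.1706 mean [0.5193 0.1683] size 24 41 20 z 0.0126 side 163 [[0.5112, 0.1717, 0.0081], [0.5509, 0.1974, 0.0198]]
n2 0.074 61 c 0.4365 -0.0402 mean [ 0.4366 -0.0404] size 30 31 2 z 0.0800 side 133 [[0.4233, -0.0566, 0.074], [0.4538, -0.0203, 0.0839]]
n2 0.05 45 c 0.4361 -0.0395 mean [ 0.4379 -0.0403] size 27 30 61 z 0.0542 side 122 [[0.4232, -0.0426, 0.
[... 1515 characters left out ...]
5, 0.0494, 0.0605]]
s1 0.008 583 c 0.5921 0.0354 mean [0.5894 0.029 ] size 88 74 87 z 0.0120 side 441 [[0.5579, 0.0033, 0.008], [0.6312, 0.0693, 0.02]]
s2 0.05 39 c 0.5841 -0.1565 mean [ 0.5838 -0.1563] size 13 13 22 z 0.0549 side 30 [[0.5797, -0.1606, 0.0506], [0.5924, -0.1446, 0.0596]]
s2 0.008 847 c 0.5852 -0.1562 mean [ 0.5833 -0.1555] size 74 74 3 z 0.0121 side 413 [[0.5502, -0.1884, 0.008], [0.6231, -0.1148, 0.0199]]
s3 0.05 111 c 0.5829 -0.3121 mean [ 0.5824 -0.3117] size 24 23 44 z 0.0556 side 57 [[0.5737, -0.3238, 0.05], [0.5949, -0.2978, 0.0601]]
s3 0.008 687 c 0.5827 -0.3120 mean [ 0.5806 -0.3095] size 72 74 59 z 0.0124 side 272 [[0.5478, -0.3399, 0.0081], [0.6214, -0.2723, 0.02]]
```

View pics/c1.png

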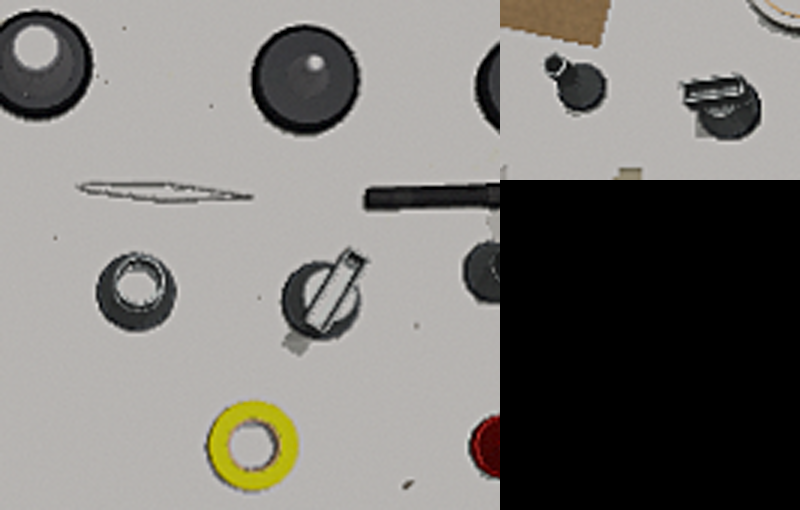

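```bash
cat >> h.py <<'E'
from scipy.spatial.transform import Rotation as Ro
def plan(x,y,z,jaw=None):
    """jaw: world angle (deg) of tool y, mod 180"""
    s=manip.get_state();q=s['ee_rot'];R=Ro.from_quat([q[1],q[2],q[3],q[0]])
    M=R.as_matrix()
    cur=np.degrees(np.arctan2(M[1,1],M[0,1]))
    if jaw is None: a=cur
    else: a=cur+((jaw-cur+90)%180-90)
    a=np.radians(a);ty=np.array([np.cos(a),np.sin(a),0]);tx=np.array([0,0,-1.]);T=np.c_[tx,ty,np.cross(tx,ty)]
    d=M.T@(np.array([x,y,z])-s['position'])*100
    print('t %.1f pos'%s['clock'],s['position'].round(4),'jaw %.1f'%cur,'q6 %.2f w %.4f'%(s['qpos'][5],s['width']),'F',s['contact_force'].round(1))
    print(' delta_cm',d.round(2),'dr',Ro.from_matrix(M.T@T).as_rotvec().round(3))
E
python3 - <<'E'
from h import *
W=np.load('/tmp/Wtop.npy').reshape(-1,3)
for x in np.arange(.2,.9,.05):
    print('%.2f'%x,[ (lambda m:int(1000*np.nanmax(W[m,2])) if m.any() else -1)((abs(W[:,0]-x)<.025)&(abs(W[:,1]-y)<.025)) for y in np.arange(.6,-.4,-.05)])
plan(.5438,.2772,.16,0); plan(.5438,.2772,.16,90)
E
```

```text
0.20 [2, 3, 325, 2, 2, 3, 1, 4, 4, 4, 4, 2, 3, 2, 2, 4, 5, 3, 1, 3]
0.25 [4, 118, 114, 122, 5, 114, 121, 4, 4, 116, 120, 5, 4, 6, 6, 5, 4, 4, 5, 4]
0.30 [168, 169, 161, 171, 172, 163, 168, 170, 162, 169, 132, 6, 6, 4, 21, 20, 5, 6, 82, 4]
0.35 [179, 178, 158, 179, 178, 159, 177, 178, 161, 178, 142, 4, 3, 4, 23, 20, 5, 32, 84, 4]
0.40 [184, 185, 185, 185, 185, 185, 186, 185, 184, 185, 150, 4, 30, 85, 4, 85, 45, 4, 6, 6]
0.45 [139, 146, 150, 151, 146, 150, 155, 147, 151, 154, 150, 5, 80, 86, 4, 83, 82, 81, 83, 7]
0.50 [5, 5, 5, 31, 7, 5, 4, 28, 82, 83, 24, 4, 12, 10, 12, 4, 18, 19, 19, 5]
0.55 [7, 4, 4, 29, 25, 4, 84, 84, 85, 84, 4, 49, 46, 5, 13, 37, 15, 4, 59, 28]
0.60 [5, 7, 7, 22, 20, 6, 6, 5, 5, 28, 27, 62, 61, 4, 16, 60, 17, 9, 60, 45]
0.65 [223, 227, 261, 226, 226, 228, 227, 227, 236, 232, 27, 19, 41, 42, 43, 43, 40, 5, 4, 5]
0.70 [234, 305, 295, 237, 238, 238, 236, 238, 237, 234, 17, 12, 42, 41, 40, 39, 44, 15, 12, 4]
0.75 [215, 229, 230, 232, 231, 231, 232, 231, 235, 233, 8, 3, 41, 39, 40, 40, 45, 15, 14, 14]
0.80 [-1, -1, -1, -1, -1, -1, -1, 9, 11, 7, 7, 7, 44, 46, 44, 46, 42, 5, 4, 9]
0.85 [-1, -1, -1, -1, -1, -1, -1, -1, 4, 3, 4, 2, 2, 2, 3, 3, 2, 4, 4, 2]
t 0.1 pos [0.1854 0.5437 0.1918] jaw 71.2 q6 -0.12 w 0.0851 F [0.1 0.4 0.8]
 delta_cm [  3.19 -13.65  42.52] dr [1.242e+00 1.000e-03 2.000e-03]
t 0.1 pos [0.1854 0.5437 0.1918] jaw 71.2 q6 -0.12 w 0.0851 F [0.1 0.4 0.8]
 delta_cm [  3.19 -13.65  42.52] dr [-0.329 -0.     0.002]
```

```bash
python3 -m creep '{"delta_pos":[[-5,0,0],[-10.8,0,0],[-10.8,-13.65,42.52],[-10.8,-13.65,42.52],[-10.8,-13.65,42.52],[-10.8,-13.65,42.52],[-10.8,-13.65,42.52],[-10.8,-13.65,42.52],[-10.8,-13.65,42.52],[-10.8,-13.65,42.52]],"dr":[[0,0,0],[0,0,0],[-0.329,0,0],[-0.329,0,0],[-0.329,0,0],[-0.329,0,0],[-0.329,0,0],[-0.329,0,0],[-0.329,0,0],[-0.329,0,0]]}' 0.1 60
python3 - <<'E'
from h import *
W=np.load('/tmp/Wtop.npy').reshape(-1,3)
m=(W[:,1]>.1)&(W[:,1]<.4)&(W[:,2]>.1)
b=W[m&(W[:,0]<.55)];p=W[m&(W[:,0]>.55)]
print('bin xmax',b[:,0].max(),'duct xmin',p[:,0].min(),'duct ymin',W[(W[:,0]>.55)&(W[:,2]>.1),1].min())
plan(.5438,.2772,.13,90)
E
```

```text
clock: 1.1
position: [0.5015, 0.3087, 0.2993]
ee_rot: [0.707, 0.0, 0.707, 0.0]
contact_force: [0.8, 0.7, -0.2]
width: 0.0468
bin xmax 0.43057352782958846 duct xmin 0.6632625915153165 duct ymin 0.17339378022782162
t 1.1 pos [0.5015 0.3087 0.2993] jaw 90.0 q6 -1.14 w 0.0468 F [ 0.8  0.7 -0.2]
 delta_cm [16.93 -3.16  4.24] dr [ 0.    -0.001 -0.   ]
```

```bash
python3 -m creep '{"delta_pos":[[0,-3,4],[4,-3,4],[9,-3,4],[13,-3,4],[13,-3,4],[13,-3,4],[13,-3,4]],"dr":[[0,0,0],[0,0,0],[0,0,0],[0,0,0],[0,0,0],[0,0,0],[0,0,0]]}'
python3 - <<'E'
from h import *
d=grab('top');W=cloud(d);plan(.5438,.2772,.05,90)
cv2.imwrite('pics/c2.png',np.hstack([cv2.resize(d['pixels'][130:240,130:290],None,fx=3,fy=3,interpolation=2),cv2.resize(grab('side')['pixels'][270:390,190:300],(303,330),interpolation=2)]))
E
```

```text
clock: 1.8
position: [0.5422, 0.2812, 0.1724]
ee_rot: [0.709, 0.0, 0.705, 0.001]
contact_force: [-0.5, 0.5, -0.1]
width: 0.0466
t 1.9 pos [0.5423 0.2813 0.1727] jaw 90.0 q6 -1.21 w 0.0467 F [0.5 0.3 0.7]
 delta_cm [12.27 -0.43  0.09] dr [ 0.001  0.005 -0.002]
```

View pics/c2.png

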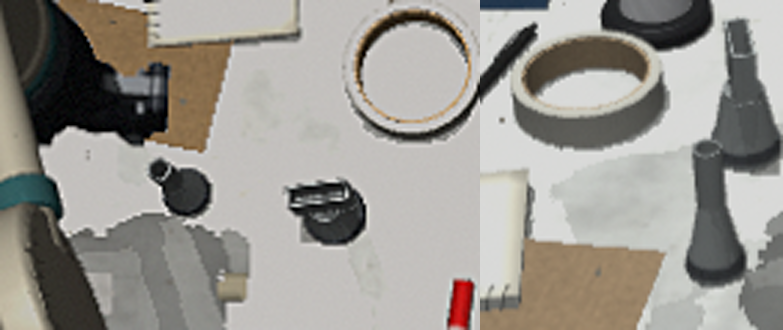

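```bash
cat >> h.py <<'E'
def proj(d,P):
    P=np.atleast_2d(P).astype(float);p=P@cv2.Rodrigues(d['rvec'])[0].T+d['tvec'].reshape(3)
    a=p[:,:2]/p[:,2:];a=a*(1+float(d['k1'])*(a**2).sum(1,keepdims=True));K=d['intrinsics']
    return a*[K[0,0],K[1,1]]+[K[0,2],K[1,2]]
E
python3 -m creep '{"delta_pos":[[3,-0.4,0.1],[7,-0.4,0.1],[7,-0.4,0.1],[7,-0.4,0.1],[7,-0.4,0.1]],"dr":[[0,0.005,0],[0,0.005,0],[0,0.005,0],[0,0.005,0],[0,0.005,0]]}'
python3 - <<'E'
from h import *
plan(.5438,.2772,.05,90)
p=manip.get_state()['position']
o=[]
for n,c in(('top',(185,180)),('side',(265,330))):
    d=grab(n);I=d['pixels'].copy()
    q=proj(d,[p]);print(n,q)
    u,v=c;C=cv2.resize(I[v-60:v+60,u-65:u+65],None,fx=3,fy=3,interpolation=2)
    cv2.circle(C,tuple(np.int32((q[0]-[u-65,v-60])*3)),3,(0,255,0),1);o.append(C)
cv2.imwrite('pics/c3.png',np.hstack(o))
E
```

```text
clock: 2.4
position: [0.5433, 0.2772, 0.1024]
ee_rot: [0.707, 0.0, 0.707, 0.001]
contact_force: [1.3, 0.4, -0.2]
width: 0.047
t 2.4 pos [0.5433 0.2772 0.1024] jaw 90.0 q6 -1.22 w 0.0470 F [ 1.3  0.4 -0.2]
 delta_cm [ 5.24 -0.01  0.06] dr [ 0.    -0.    -0.002]
top [[179.65866895 184.15508394]]
side [[272.7752997  311.88792881]]
```

View pics/c3.png

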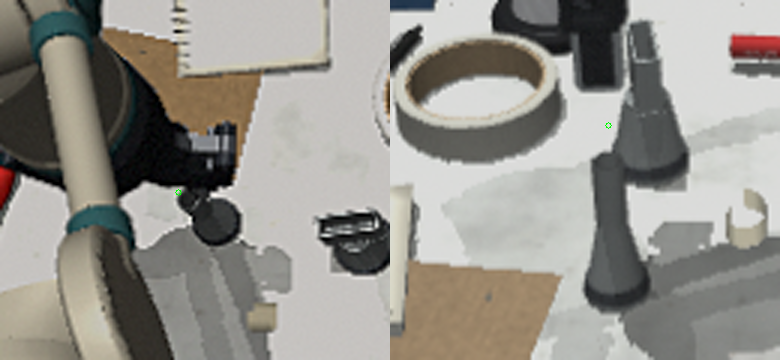

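Run:
```python
from h import *
for n in('top','side'):
    W=cloud(load(n)).reshape(-1,3)
    m=(W[:,0]>.5)&(W[:,0]<.6)&(W[:,1]>.22)&(W[:,1]<.34)&(W[:,2]>.09)&(W[:,2]<.135)
    w=W[m];print(n,m.sum())
    for lo in np.arange(.09,.135,.005):
        s=w[(w[:,2]>=lo)&(w[:,2]<lo+.005)]
        if len(s)>2: print('%.3f'%lo,len(s),s.min(0).round(4)[:2],s.max(0).round(4)[:2])
```

```text
top 0
side 0
```

Run:
```python
from h import *
for n,px in(('top',[(193,166),(198,170),(199,178),(190,168),(180,184)]),('side',[(269,295),(265,285),(268,275),(273,312)])):
    W=cloud(load(n))
    for u,v in px: print(n,u,v,W[v,u].round(4))
s=manip.get_state();print(s['position'],s['qpos'],s['ee_rot'])
W=cloud(load('top'));m=(W[...,0]>.48)&(W[...,0]<.68)&(W[...,1]>.18)&(W[...,1]<.4)&(W[...,2]>.1)
v,u=np.nonzero(m);print(m.sum(),np.c_[u,v,W[m].round(3)][::max(1,m.sum()//25)].tolist())
```

```text
top 193 166 [0.5445 0.2181 0.2468]
top 198 170 [0.5385 0.2102 0.2437]
top 199 178 [5.774e-01 2.640e-01 3.000e-04]
top 190 168 [0.541  0.2229 0.247 ]
top 180 184 [0.5478 0.2821 0.0816]
side 269 295 [0.5437 0.3112 0.1552]
side 265 285 [0.5475 0.3152 0.1739]
side 268 275 [0.5413 0.3307 0.1991]
side 273 312 [0.5543 0.1417 0.002 ]
[0.54298629 0.27705933 0.10215266] [ 0.3565145   0.38778335  1.56873651  0.0019538   1.18509783 -1.21539734] [7.06875143e-01 4.62308042e-04 7.07337814e-01 7.31329279e-04]
10613 [[123.0, 71.0, 0.595, 0.241, 0.526], [134.0, 86.0, 0.574, 0.225, 0.531], [80.0, 93.0, 0.564, 0.288, 0.537], [199.0, 95.0, 0.675, 0.219, 0.225], [143.0, 98.0, 0.561, 0.215, 0.524], [221.0, 100.0, 0.67, 0.182, 0.214], [104.0, 103.0, 0.548, 0.254, 0.545], [93.0, 106.0, 0.545, 0.267, 0.544], [62.0, 110.0, 0.542, 0.306, 0.541], [140.0, 113.0, 0.54, 0.215, 0.532], [102.0, 117.0, 0.534, 0.258, 0.538], [66.0, 121.0, 0.527, 0.299, 0.543], [149.0, 124.0, 0.535, 0.212, 0.505], [122.0, 128.0, 0.524, 0.238, 0.525], [100.0, 132.0, 0.518, 0.262, 0.53], [73.0, 136.0, 0.511, 0.292, 0.537], [152.0, 139.0, 0.55, 0.244, 0.389], [104.0, 143.0, 0.508, 0.261, 0.518], [50.0, 147.0, 0.499, 0.32, 0.535], [113.0, 150.0, 0.512, 0.268, 0.47], [56.0, 154.0, 0.491, 0.314, 0.532], [150.0, 157.0, 0.485, 0.197, 0.541], [69.0, 162.0, 0.482, 0.297, 0.531], [195.0, 167.0, 0.542, 0.214, 0.249], [180.0, 174.0, 0.539, 0.249, 0.21], [161.0, 184.0, 0.509, 0.263, 0.273]]
```

Run:
```python
from h import *
d=load('side');I=d['pixels'];p=manip.get_state()['position']
W=cloud(d)
q=proj(d,[p,p+[0,.023,.007],p+[0,-.023,.007],p+[0,0,.073]]);print(q)
C=cv2.resize(I[150:350,180:360],None,fx=3,fy=3,interpolation=2)
for a in q: cv2.circle(C,tuple(np.int32((a-[180,150])*3)),3,(0,255,0),1)
cv2.imwrite('pics/c4.png',C)
for v in range(200,304,6): print(v,W[v,268].round(3))
```

```text
[[272.98732934 311.95733812]
 [272.02356668 317.87142874]
 [273.32722612 298.49779876]
 [269.77002902 268.34768787]]
200 [0.536 0.315 0.295]
206 [0.536 0.315 0.287]
212 [0.537 0.315 0.279]
218 [0.538 0.314 0.27 ]
224 [0.538 0.315 0.263]
230 [0.538 0.317 0.256]
236 [0.539 0.319 0.249]
242 [0.539 0.322 0.242]
248 [0.538 0.342 0.245]
254 [0.538 0.346 0.239]
260 [0.539 0.336 0.225]
266 [0.54  0.339 0.217]
272 [0.541 0.327 0.201]
278 [0.542 0.332 0.195]
284 [0.544 0.314 0.174]
290 [0.544 0.315 0.166]
296 [0.545 0.314 0.156]
302 [ 0.564  0.109 -0.   ]
```

View pics/c4.png

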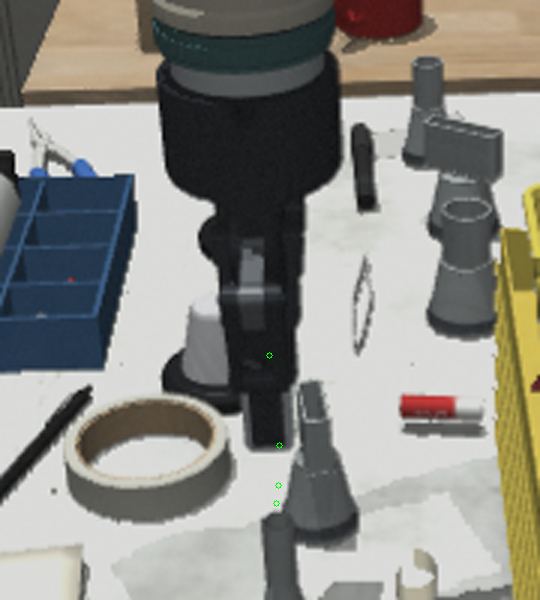

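```bash
python3 -m creep '{"delta_pos":[[2,0,0.05],[4,0,0.05],[5.2,0,0.05],[5.2,0,0.05],[5.2,0,0.05]],"dr":[[0,0,0],[0,0,0],[0,0,0],[0,0,0],[0,0,0]]}'
python3 - <<'E'
from h import *
plan(.5438,.2772,.05,90)
d=grab('side');W=cloud(d);I=d['pixels']
cv2.imwrite('pics/c5.png',cv2.resize(I[200:380,200:340],None,fx=3,fy=3,interpolation=2))
w=W.reshape(-1,3);m=(abs(w[:,0]-.545)<.04)&(w[:,1]>.295)&(w[:,1]<.33)&(w[:,2]>.045)&(w[:,2]<.16)
print(m.sum());w=w[m];print(w.min(0),w.max(0)) if len(w) else 0
E
```

```text
clock: 3.0
position: [0.5422, 0.2766, 0.0484]
ee_rot: [0.706, 0.0, 0.708, 0.0]
contact_force: [-0.5, -0.5, -0.0]
width: 0.0472
t 3.0 pos [0.5422 0.2766 0.0484] jaw 90.0 q6 -1.22 w 0.0472 F [-0.5 -0.5 -0. ]
 delta_cm [-0.16  0.06  0.16] dr [ 0.    -0.004 -0.001]
384
[0.52647283 0.30064384 0.08957363] [0.5597277  0.32989703 0.1598686 ]
```

View pics/c5.png

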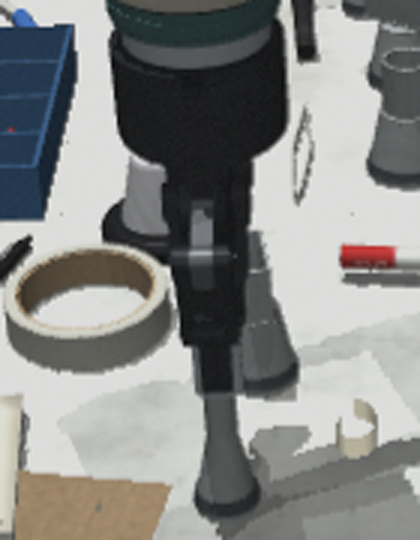

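```bash
python3 -m creep '{"delta_pos":[[1.2,0.05,0.1],[2.3,0.05,0.1],[2.3,0.05,0.1],[2.3,0.05,0.1]],"dr":[[0,0,0],[0,0,0],[0,0,0],[0,0,0]]}'
python3 - <<'E'
from h import *
plan(.5438,.2772,.05,90)
d=grab('side');W=cloud(d);I=d['pixels']
a=cv2.resize(I[270:390,220:320],None,fx=4,fy=4,interpolation=2)
t=grab('top');b=cv2.resize(t['pixels'][140:220,150:250],None,fx=4,fy=4,interpolation=2)
cv2.imwrite('pics/c6.png',np.hstack([a,cv2.copyMakeBorder(b,0,160,0,0,0)]))
for u in(266,270):
  for v in range(300,356,4): print(u,v,W[v,u].round(3))
E
```

```text
clock: 3.45
position: [0.542, 0.2766, 0.0239]
ee_rot: [0.705, -0.0, 0.709, -0.0]
contact_force: [-1.1, 0.4, 0.3]
width: 0.0466
t 3.5 pos [0.542  0.2766 0.0239] jaw 90.0 q6 -1.22 w 0.0466 F [-1.1  0.4  0.3]
 delta_cm [-2.61  0.05  0.17] dr [ 0.    -0.006  0.   ]
266 300 [0.545 0.34  0.168]
266 304 [0.545 0.345 0.165]
266 308 [0.546 0.344 0.158]
266 312 [0.546 0.342 0.151]
266 316 [0.547 0.342 0.144]
266 320 [0.548 0.338 0.134]
266 324 [0.549 0.33  0.122]
266 328 [0.549 0.331 0.116]
266 332 [0.552 0.307 0.09 ]
266 336 [0.553 0.307 0.083]
266 340 [0.553 0.307 0.076]
266 344 [0.554 0.307 0.069]
266 348 [ 0.562  0.233 -0.   ]
266 352 [0.561 0.243 0.001]
270 300 [0.54  0.342 0.169]
270 304 [0.54  0.344 0.164]
270 308 [0.541 0.345 0.158]
270 312 [0.541 0.341 0.15 ]
270 316 [0.542 0.34  0.143]
270 320 [0.543 0.337 0.134]
270 324 [0.544 0.33  0.122]
270 328 [0.544 0.333 0.118]
270 332 [0.546 0.314 0.096]
270 336 [0.546 0.314 0.089]
270 340 [0.547 0.315 0.083]
270 344 [0.547 0.312 0.073]
270 348 [0.551 0.282 0.041]
270 352 [0.551 0.284 0.035]
```

View pics/c6.png

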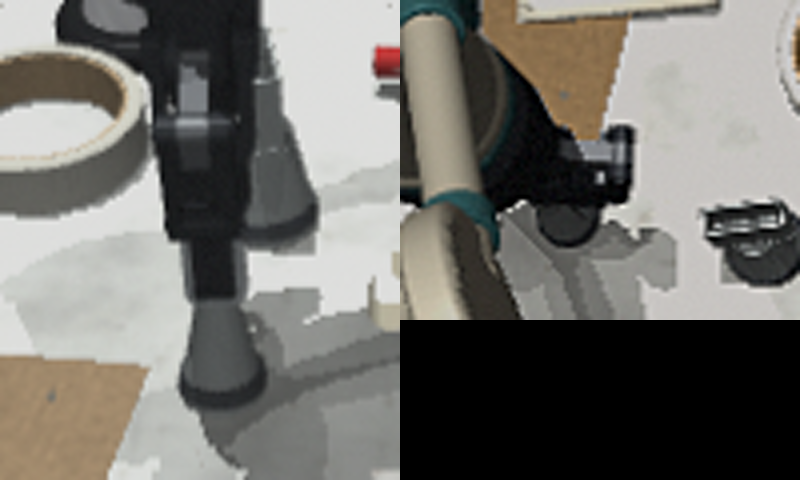

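```bash
python3 -m creep '{"delta_pos":[[-0.9,0.05,0.15],[-0.9,0.05,0.15],[-0.9,0.05,0.15]],"dr":[[0,0,0],[0,0,0],[0,0,0]]}'
python3 -m creep '{"delta_pos":[[0,0,0],[0,0,0],[0,0,0],[0,0,0],[0,0,0],[0,0,0],[0,0,0],[0,0,0]],"dr":[[0,0,0],[0,0,0],[0,0,0],[0,0,0],[0,0,0],[0,0,0],[0,0,0],[0,0,0]]}' -1 40
python3 - <<'E'
from h import *
plan(.5438,.2772,.05,90)
d=grab('side');W=cloud(d);I=d['pixels']
a=cv2.resize(I[270:390,220:320],None,fx=4,fy=4,interpolation=2)
cv2.imwrite('pics/c7.png',a)
for u in(268,272):
  for v in range(326,366,3): print(u,v,W[v,u].round(3))
E
```

```text
clock: 3.85
position: [0.5447, 0.2776, 0.0345]
ee_rot: [0.706, 0.0, 0.708, 0.0]
contact_force: [-0.5, -0.0, -0.2]
width: 0.0466
clock: 4.65
position: [0.544, 0.2774, 0.0337]
ee_rot: [0.705, 0.0, 0.709, 0.0]
contact_force: [-0.8, -0.3, 1.0]
width: 0.0135
t 4.7 pos [0.544  0.2774 0.0337] jaw 90.0 q6 -1.22 w 0.0135 F [-0.8 -0.3  1. ]
 delta_cm [-1.63 -0.02 -0.03] dr [ 0.    -0.005 -0.   ]
268 326 [0.549 0.3   0.096]
268 329 [0.55 0.3  0.09]
268 332 [0.55  0.299 0.084]
268 335 [0.551 0.291 0.072]
268 338 [0.553 0.28  0.058]
268 341 [0.553 0.279 0.052]
268 344 [ 0.559  0.222 -0.001]
268 347 [0.554 0.276 0.037]
268 350 [0.554 0.281 0.037]
268 353 [0.554 0.284 0.033]
268 356 [0.554 0.285 0.028]
268 359 [0.555 0.284 0.022]
268 362 [0.555 0.289 0.02 ]
268 365 [0.555 0.285 0.011]
272 326 [0.544 0.298 0.094]
272 329 [0.545 0.295 0.086]
272 332 [0.544 0.3   0.085]
272 335 [0.546 0.29  0.071]
272 338 [0.547 0.285 0.061]
272 341 [0.547 0.285 0.056]
272 344 [0.547 0.285 0.05 ]
272 347 [0.547 0.285 0.045]
272 350 [0.548 0.286 0.041]
272 353 [0.548 0.284 0.033]
272 356 [0.548 0.289 0.032]
272 359 [0.548 0.289 0.026]
272 362 [0.549 0.291 0.022]
272 365 [0.549 0.293 0.017]
```

View pics/c7.png

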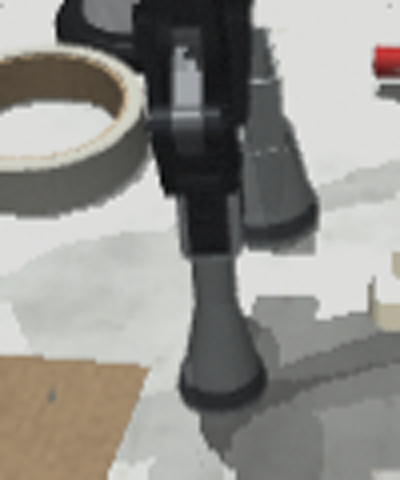

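```bash
python3 -m creep '{"delta_pos":[[0,0,0],[0,0,0],[0,0,0],[0.5,0,0],[1.0,0,0],[1.0,0,0]],"dr":[[0,0,0],[0,0,0],[0,0,0],[0,0,0],[0,0,0],[0,0,0]]}' -0.3 80
python3 -m creep '{"delta_pos":[[0,0,0],[0,0,0],[0,0,0],[0,0,0],[0,0,0],[0,0,0],[0,0,0],[0,0,0]],"dr":[[0,0,0],[0,0,0],[0,0,0],[0,0,0],[0,0,0],[0,0,0],[0,0,0],[0,0,0]]}' -1 80
python3 -m creep '{"delta_pos":[[-1,0,0],[-3,0,0],[-3,0,0]],"dr":[[0,0,0],[0,0,0],[0,0,0]]}'
python3 - <<'E'
from h import *
plan(.5438,.2772,.05,90)
d=grab('side');W=cloud(d);I=d['pixels']
cv2.imwrite('pics/c8.png',cv2.resize(I[230:390,220:320],None,fx=3.5,fy=3.5,interpolation=2))
for u in(268,272):
  for v in range(300,350,4): print(u,v,W[v,u].round(3))
E
```

```text
clock: 5.3
position: [0.5431, 0.277, 0.0225]
ee_rot: [0.705, -0.0, 0.71, -0.0]
contact_force: [-0.0, -0.7, -0.3]
width: 0.0296
clock: 6.1
position: [0.5439, 0.2773, 0.0237]
ee_rot: [0.705, -0.0, 0.709, 0.0]
contact_force: [-0.6, -0.1, -0.9]
width: 0.0126
clock: 6.4
position: [0.5465, 0.2783, 0.0567]
ee_rot: [0.707, 0.001, 0.707, 0.001]
contact_force: [0.4, 0.2, 0.4]
width: 0.0127
t 6.4 pos [0.5465 0.2783 0.0567] jaw 90.0 q6 -1.22 w 0.0127 F [0.4 0.2 0.4]
 delta_cm [ 0.67 -0.11 -0.27] dr [ 0.     0.001 -0.002]
268 300 [0.545 0.314 0.149]
268 304 [0.546 0.315 0.143]
268 308 [0.548 0.297 0.124]
268 312 [0.548 0.297 0.117]
268 316 [0.549 0.298 0.111]
268 320 [0.549 0.299 0.105]
268 324 [0.55  0.287 0.089]
268 328 [0.551 0.287 0.081]
268 332 [0.551 0.287 0.075]
268 336 [0.552 0.288 0.068]
268 340 [0.552 0.291 0.063]
268 344 [0.553 0.289 0.054]
268 348 [0.553 0.293 0.05 ]
272 300 [0.539 0.325 0.156]
272 304 [0.54  0.315 0.144]
272 308 [0.542 0.299 0.125]
272 312 [0.542 0.299 0.119]
272 316 [0.543 0.299 0.111]
272 320 [0.543 0.299 0.105]
272 324 [0.545 0.286 0.088]
272 328 [0.545 0.285 0.08 ]
272 332 [0.546 0.288 0.075]
272 336 [0.546 0.288 0.068]
272 340 [0.547 0.288 0.06 ]
272 344 [0.547 0.291 0.055]
272 348 [0.547 0.293 0.05 ]
```

View pics/c8.png

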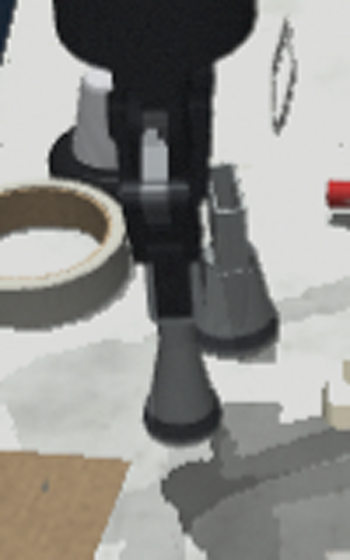

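```bash
python3 -m creep '{"delta_pos":[[-3,0,0],[-6,0,0],[-7.5,-4,0.4],[-7.5,-8.5,0.8],[-7.5,-13,1.2],[-7.5,-17.5,1.6],[-7.5,-22,2],[-7.5,-26.5,2.4],[-7.5,-31,2.8],[-7.5,-35,3.2]],"dr":[[0,0,0],[0,0,0],[0,0,0],[0,0,0],[0,0,0],[0,0,0],[0,0,0],[0,0,0],[0,0,0],[0,0,0]]}'
python3 -c "
from h import *
plan(.5845,-.1565,.13,90)"
```

```text
clock: 7.45
position: [0.576, -0.0748, 0.1278]
ee_rot: [0.705, 0.0, 0.709, -0.0]
contact_force: [0.8, 1.0, -0.0]
width: 0.0128
t 7.5 pos [ 0.576  -0.0748  0.1278] jaw 90.0 q6 -1.82 w 0.0128 F [ 0.8  1.  -0. ]
 delta_cm [-0.23 -8.17  0.85] dr [-0.    -0.006 -0.   ]
```

```bash
python3 -m creep '{"delta_pos":[[0,-4,0.4],[0,-7,0.7],[0,-8,0.8],[0,-8,0.8],[0,-8,0.8],[0,-8,0.8]],"dr":[[0,0,0],[0,0,0],[0,0,0],[0,0,0],[0,0,0],[0,0,0]]}'
python3 - <<'E'
from h import *
plan(.5845,-.1565,.08,90)
p=manip.get_state()['position']
for n in('top','side'):
    W=cloud(grab(n)).reshape(-1,3)
    for lo,hi in((.1,.112),(.112,.125),(.125,.14)):
        m=(abs(W[:,0]-p[0])<.04)&(abs(W[:,1]-p[1])<.03)&(W[:,2]>lo)&(W[:,2]<hi)
        w=W[m]; 
        if len(w): print(n,lo,len(w),w.min(0).round(4),w.max(0).round(4))
E
```

```text
clock: 8.05
position: [0.5842, -0.1509, 0.1282]
ee_rot: [0.705, -0.0, 0.709, 0.001]
contact_force: [0.3, 0.1, -1.0]
width: 0.013
t 8.1 pos [ 0.5842 -0.1509  0.1282] jaw 90.1 q6 -1.94 w 0.0130 F [ 0.3  0.1 -1. ]
 delta_cm [ 4.82 -0.56  0.06] dr [ 0.002 -0.006 -0.001]
top 0.1 35 [ 0.5683 -0.1671  0.1018] [ 0.594  -0.1341  0.112 ]
top 0.112 77 [ 0.5687 -0.1659  0.112 ] [ 0.5915 -0.1353  0.125 ]
top 0.125 45 [ 0.5734 -0.1619  0.125 ] [ 0.5859 -0.1392  0.1387]
side 0.1 44 [ 0.5698 -0.1517  0.1049] [ 0.6024 -0.1318  0.1119]
side 0.112 104 [ 0.5712 -0.153   0.1121] [ 0.6018 -0.1304  0.1249]
side 0.125 83 [ 0.5744 -0.1507  0.1252] [ 0.597  -0.1358  0.1397]
```

```bash
python3 -m creep '{"delta_pos":[[0,-0.56,0.05],[2,-0.56,0.05],[4,-0.56,0.05],[4,-0.56,0.05],[5,-0.56,0.05],[6,-0.56,0.05],[7,-0.56,0.05],[7.8,-0.56,0.05],[7.8,-0.56,0.05],[7.8,-0.56,0.05]],"dr":[[0,0,0],[0,0,0],[0,0,0],[0,0,0],[0,0,0],[0,0,0],[0,0,0],[0,0,0],[0,0,0],[0,0,0]]}'
python3 -c "
from h import *
plan(.5845,-.1565,.0427,90)"
```

```text
clock: 9.15
position: [0.5846, -0.1581, 0.0502]
ee_rot: [0.705, 0.0, 0.709, 0.0]
contact_force: [-0.3, -0.6, -0.3]
width: 0.0129
t 9.2 pos [ 0.5846 -0.1581  0.0502] jaw 90.0 q6 -1.95 w 0.0129 F [-0.3 -0.6 -0.3]
 delta_cm [ 0.75  0.16 -0.  ] dr [ 0.    -0.005 -0.   ]
```

```bash
python3 -m creep '{"delta_pos":[[0.3,0.1,0],[0.5,0.1,0],[0.7,0.1,0],[0.8,0.1,0],[0.8,0.1,0]],"dr":[[0,0,0],[0,0,0],[0,0,0],[0,0,0],[0,0,0]]}'
python3 -m creep '{"delta_pos":[[0.1,0,0],[0.2,0,0],[0.2,0,0]],"dr":[[0,0,0],[0,0,0],[0,0,0]]}'
```

```text
clock: 9.65
position: [0.5847, -0.1568, 0.0427]
ee_rot: [0.705, 0.0, 0.709, 0.0]
contact_force: [-0.7, 2.8, 2.7]
width: 0.0129
clock: 9.95
position: [0.5851, -0.1569, 0.0425]
ee_rot: [0.706, 0.0, 0.708, 0.0]
contact_force: [-3.1, 3.9, 11.5]
width: 0.0127
```

```bash
python3 -m creep '{"delta_pos":[[0.2,0,0],[0.4,0,0],[0.5,0,0],[0.5,0,0],[0.5,0,0]],"dr":[[0,0,0],[0,0,0],[0,0,0],[0,0,0],[0,0,0]]}'
```

```text
clock: 10.45
position: [0.5857, -0.1571, 0.0422]
ee_rot: [0.707, -0.0, 0.707, -0.0]
contact_force: [-9.0, 6.3, 35.9]
width: 0.0128
```

```bash
python3 -m creep '{"delta_pos":[[-0.4,0,0],[-0.6,0,0],[-0.6,0,0]],"dr":[[0,0,0],[0,0,0],[0,0,0]]}'
python3 -m creep '{"delta_pos":[[0,0,0],[0,0,0],[0,0,0],[0,0,0],[0,0,0],[-2,0,0],[-5,0,0],[-9,0,0],[-12,0,0],[-12,0,0]],"dr":[[0,0,0],[0,0,0],[0,0,0],[0,0,0],[0,0,0],[0,0,0],[0,0,0],[0,0,0],[0,0,0],[0,0,0]]}' 0 80
python3 - <<'E'
from h import *
plan(.4365,-.0402,.16,90); plan(.4528,-.285,.16,90)
for n in('top','side'):
    W=cloud(grab(n)).reshape(-1,3);cx,cy=(.5845,-.1565)
    for lo,hi in((.012,.0165),(.0165,.021),(.021,.026),(.08,.094),(.094,.108)):
        m=(np.hypot(W[:,0]-cx,W[:,1]-cy)<.03)&(W[:,2]>lo)&(W[:,2]<hi); w=W[m]
        if len(w): print(n,lo,len(w),w.min(0).round(4),w.max(0).round(4))
E
```

```text
clock: 10.75
position: [0.5849, -0.157, 0.0425]
ee_rot: [0.706, 0.0, 0.709, 0.0]
contact_force: [-2.2, 3.8, 11.4]
width: 0.0129
clock: 11.75
position: [0.5885, -0.1586, 0.1665]
ee_rot: [0.709, -0.001, 0.705, -0.001]
contact_force: [0.3, 0.5, -0.9]
width: 0.0428
t 11.8 pos [ 0.5885 -0.1586  0.1665] jaw 90.0 q6 -1.95 w 0.0428 F [ 0.3  0.5 -0.9]
 delta_cm [  0.54  11.85 -15.2 ] dr [0.    0.005 0.004]
t 11.8 pos [ 0.5885 -0.1586  0.1665] jaw 90.0 q6 -1.95 w 0.0428 F [ 0.3  0.5 -0.9]
 delta_cm [  0.64 -12.63 -13.57] dr [0.    0.005 0.004]
top 0.012 109 [ 0.5705 -0.1848  0.012 ] [ 0.614  -0.127   0.0164]
top 0.0165 7 [ 0.5826 -0.1821  0.0165] [ 0.6115 -0.1286  0.0186]
top 0.021 10 [ 0.5771 -0.173   0.0222] [ 0.5929 -0.1402  0.0252]
top 0.08 23 [ 0.5773 -0.1624  0.0807] [ 0.5923 -0.1486  0.0929]
top 0.094 34 [ 0.5774 -0.1643  0.0941] [ 0.5916 -0.1489  0.1039]
side 0.012 166 [ 0.5548 -0.1799  0.0121] [ 0.6143 -0.1279  0.0164]
side 0.0165 23 [ 0.5613 -0.1657  0.0166] [ 0.6009 -0.127   0.021 ]
side 0.021 31 [ 0.5711 -0.1534  0.0213] [ 0.6001 -0.1354  0.026 ]
side 0.08 50 [ 0.5792 -0.1553  0.0802] [ 0.5944 -0.1428  0.094 ]
side 0.094 43 [ 0.5784 -0.1648  0.094 ] [ 0.5932 -0.146   0.1036]
```

```bash
python3 -m creep '{"delta_pos":[[0,-3,-3.3],[0,-6.3,-6.8],[0,-9.5,-10],[0,-12.6,-13.5],[0,-12.6,-13.5],[4,-12.6,-13.5],[8,-12.6,-13.5],[8,-12.6,-13.5],[8,-12.6,-13.5]],"dr":[[0,0,0],[0,0.005,0.004],[0,0.005,0.004],[0,0.005,0.004],[0,0.005,0.004],[0,0.005,0.004],[0,0.005,0.004],[0,0.005,0.004],[0,0.005,0.004]]}' 0.2
python3 - <<'E'
from h import *
plan(.4528,-.285,.0237,90)
d=load('top')
E
```

```text
clock: 12.75
position: [0.4495, -0.2824, 0.0812]
ee_rot: [0.703, 0.002, 0.711, 0.002]
contact_force: [0.0, -0.5, 0.6]
width: 0.0508
t 12.8 pos [ 0.4495 -0.2824  0.0812] jaw 90.0 q6 -2.26 w 0.0508 F [ 0.  -0.5  0.6]
 delta_cm [ 5.74 -0.3   0.4 ] dr [ 0.001 -0.012 -0.006]
```

```bash
python3 -m creep '{"delta_pos":[[0,-0.3,0.4],[2.5,-0.3,0.4],[5,-0.3,0.4],[5.7,-0.3,0.4],[5.7,-0.3,0.4],[5.7,-0.3,0.4]],"dr":[[0,-0.008,-0.004],[0,-0.008,-0.004],[0,-0.008,-0.004],[0,-0.008,-0.004],[0,-0.008,-0.004],[0,-0.008,-0.004]]}'
python3 -c "
from h import *
plan(.4528,-.285,.0237,90)"
python3 -m creep '{"delta_pos":[[0,0,0],[0,0,0],[0,0,0],[0,0,0],[0,0,0],[0,0,0],[0,0,0]],"dr":[[0,0,0],[0,0,0],[0,0,0],[0,0,0],[0,0,0],[0,0,0],[0,0,0]]}' -1 80
```

```text
clock: 13.35
position: [0.4546, -0.287, 0.0265]
ee_rot: [0.707, -0.001, 0.707, -0.001]
contact_force: [-0.1, -0.2, 0.4]
width: 0.051
t 13.3 pos [ 0.4546 -0.287   0.0265] jaw 90.0 q6 -2.26 w 0.0510 F [-0.1 -0.2  0.4]
 delta_cm [ 0.28  0.2  -0.18] dr [0.    0.    0.002]
clock: 14.05
position: [0.4542, -0.2869, 0.0263]
ee_rot: [0.707, -0.001, 0.707, -0.001]
contact_force: [-0.7, 0.7, 6.3]
width: 0.0214
```

```bash
python3 -m creep '{"delta_pos":[[-2,0,0],[-6,0,0],[-10.5,0,0],[-10.5,-1,4],[-10.5,-2,8],[-10.5,-2.5,12],[-10.5,-2.5,13],[-10.5,-2.5,13],[-10.5,-2.5,13]],"dr":[[0,0,0],[0,0,0],[0,0,0],[0,0,0],[0,0,0],[0,0,0],[0,0,0],[0,0,0],[0,0,0]]}'
cat >> h.py <<'E'
def rim(cx,cy,bands):
    for n in('top','side'):
        W=cloud(grab(n)).reshape(-1,3)
        for lo,hi in bands:
            m=(np.hypot(W[:,0]-cx,W[:,1]-cy)<.035)&(W[:,2]>lo)&(W[:,2]<hi); w=W[m]
            if len(w)>3: print(n,lo,len(w),w.min(0).round(4),w.max(0).round(4),'mid',((w.min(0)+w.max(0))/2).round(4)[:2])
E
python3 -c "
from h import *
p=manip.get_state()['position'];rim(p[0],p[1],((.09,.1),(.1,.11),(.11,.12)))
plan(.5842,-.312,.0453,90)"
```

```text
clock: 14.95
position: [0.5819, -0.3104, 0.129]
ee_rot: [0.705, 0.0, 0.709, 0.001]
contact_force: [0.7, -0.2, -1.0]
width: 0.0213
side 0.1 56 [ 0.5613 -0.3106  0.1025] [ 0.603  -0.2838  0.1097] mid [ 0.5822 -0.2972]
side 0.11 85 [ 0.5611 -0.3105  0.1101] [ 0.602  -0.2836  0.1199] mid [ 0.5815 -0.297 ]
t 15.1 pos [ 0.5818 -0.3106  0.1296] jaw 90.0 q6 -2.17 w 0.0206 F [ 0.3 -1.  -0.2]
 delta_cm [ 8.43 -0.14  0.27] dr [-0.    -0.004 -0.001]
```

```bash
python3 -m creep '{"delta_pos":[[0,-0.2,0.25],[2,-0.2,0.25],[4,-0.2,0.25],[4,-0.2,0.25],[5,-0.2,0.25],[6,-0.2,0.25],[7,-0.2,0.25],[7.8,-0.2,0.25],[7.8,-0.2,0.25],[7.8,-0.2,0.25]],"dr":[[0,0,0],[0,0,0],[0,0,0],[0,0,0],[0,0,0],[0,0,0],[0,0,0],[0,0,0],[0,0,0],[0,0,0]]}'
python3 -c "
from h import *
plan(.5842,-.312,.0453,90)"
```

```text
clock: 16.05
position: [0.5852, -0.3134, 0.0514]
ee_rot: [0.706, -0.0, 0.708, 0.0]
contact_force: [-1.2, -1.9, -2.7]
width: 0.0212
t 16.1 pos [ 0.5852 -0.3134  0.0514] jaw 90.0 q6 -2.17 w 0.0212 F [-1.2 -1.9 -2.7]
 delta_cm [ 0.61  0.14 -0.1 ] dr [ 0.    -0.003  0.   ]
```

```bash
python3 -m creep '{"delta_pos":[[0.3,0.1,-0.1],[0.6,0.1,-0.1],[0.8,0.1,-0.1],[0.8,0.1,-0.1]],"dr":[[0,0,0],[0,0,0],[0,0,0],[0,0,0]]}'
python3 -m creep '{"delta_pos":[[0.2,0,0],[0.4,0,0],[0.4,0,0]],"dr":[[0,0,0],[0,0,0],[0,0,0]]}'
```

```text
clock: 16.45
position: [0.5851, -0.3139, 0.0464]
ee_rot: [0.707, -0.002, 0.707, -0.001]
contact_force: [-5.0, -3.4, 11.0]
width: 0.0214
clock: 16.75
position: [0.5856, -0.314, 0.0462]
ee_rot: [0.708, -0.002, 0.706, -0.002]
contact_force: [-8.3, -1.2, 25.7]
width: 0.021
```

```bash
python3 -m creep '{"delta_pos":[[0.2,0,-0.1],[0.5,0,-0.1],[0.5,0,-0.1],[0.5,0,-0.1]],"dr":[[0,0,0],[0,0,0],[0,0,0],[0,0,0]]}'
python3 -m creep '{"delta_pos":[[-0.5,0,0.1],[-1.0,0,0.1],[-1.0,0,0.1]],"dr":[[0,0,0],[0,0,0],[0,0,0]]}'
python3 -m creep '{"delta_pos":[[0,0,0],[0,0,0],[0,0,0],[0,0,0],[0,0,0],[-2,0,0],[-5,0,0],[-9,0,0],[-12,0,0],[-12,0,0]],"dr":[[0,0,0],[0,0,0],[0,0,0],[0,0,0],[0,0,0],[0,0,0],[0,0,0],[0,0,0],[0,0,0],[0,0,0]]}' 0.2 80
python3 - <<'E'
from h import *
rim(.583,-.312,((.018,.021),(.021,.026),(.08,.094),(.094,.108)))
plan(.4365,-.0402,.17,90)
W=cloud(load('top')).reshape(-1,3)
for x,y in((.4365,-.0402),(.4317,-.1665),(.5292,.1741)):
    w=W[(np.hypot(W[:,0]-x,W[:,1]-y)<.04)&(W[:,2]>.074)&(W[:,2]<.09)]
    print(len(w),cv2.minAreaRect(w[:,:2].astype(np.float32)) if len(w)>3 else '')
E
```

```text
clock: 17.15
position: [0.5859, -0.3144, 0.0458]
ee_rot: [0.709, -0.003, 0.705, -0.002]
contact_force: [-12.6, 2.0, 45.1]
width: 0.021
clock: 17.45
position: [0.5851, -0.3138, 0.0469]
ee_rot: [0.707, -0.002, 0.707, -0.001]
contact_force: [-3.7, -4.0, 7.2]
width: 0.0208
clock: 18.45
position: [0.588, -0.3137, 0.1703]
ee_rot: [0.71, -0.002, 0.705, -0.002]
contact_force: [0.1, 0.8, 0.7]
width: 0.0512
top 0.021 11 [ 0.5789 -0.3026  0.0234] [ 0.6019 -0.2916  0.0259] mid [ 0.5904 -0.2971]
side 0.018 12 [ 0.5663 -0.3048  0.0182] [ 0.589  -0.2903  0.0207] mid [ 0.5777 -0.2976]
side 0.021 23 [ 0.5638 -0.3096  0.0212] [ 0.5888 -0.2899  0.0258] mid [ 0.5763 -0.2998]
side 0.08 61 [ 0.5722 -0.3156  0.0801] [ 0.5953 -0.2964  0.0937] mid [ 0.5838 -0.306 ]
side 0.094 59 [ 0.5733 -0.3286  0.0942] [ 0.5945 -0.2975  0.1025] mid [ 0.5839 -0.313 ]
t 18.6 pos [ 0.5853 -0.312   0.1653] jaw 90.0 q6 -2.16 w 0.0513 F [-0.1  0.6 -0.5]
 delta_cm [ -0.47  27.18 -14.87] dr [ 0.    -0.001  0.   ]
61 ((0.436840295791626, -0.040137168020009995), (0.03072236478328705, 0.03048587404191494), 1.4275128841400146)
88 ((0.43216198682785034, -0.1666606217622757), (0.01621776632964611, 0.05683635175228119), 58.07052993774414)
82 ((0.5293196439743042, 0.1740938276052475), (0.014251706190407276, 0.040017154067754745), 7.849994659423828)
```

```bash
python3 -m creep '{"delta_pos":[[0,4,-2.2],[0,8,-4.4],[0,12,-6.6],[0,16,-8.8],[0,20,-11],[0,24,-13.1],[0,27.2,-14.9],[0,27.2,-14.9],[4,27.2,-14.9],[8,27.2,-14.9]],"dr":[[0,0,0],[0,0,0],[0,0,0],[0,0,0],[0,0,0],[0,0,0],[0,0,0],[0,0,0],[0,0,0],[0,0,0]]}' 0.5
python3 -m creep '{"delta_pos":[[0,0,0],[0,0,0],[0,0,0]],"dr":[[0,0,0],[0,0,0],[0,0,0]]}'
python3 -c "
from h import *
plan(.4366,-.0402,.026,90)"
```

```text
clock: 19.55
position: [0.4368, -0.0404, 0.0842]
ee_rot: [0.707, -0.001, 0.707, 0.0]
contact_force: [0.0, -0.4, -0.4]
width: 0.0642
clock: 19.85
position: [0.4375, -0.0408, 0.0862]
ee_rot: [0.707, -0.0, 0.707, -0.0]
contact_force: [0.2, -1.3, 0.5]
width: 0.0639
t 19.9 pos [ 0.4375 -0.0408  0.0862] jaw 90.0 q6 -1.82 w 0.0639 F [ 0.2 -1.3  0.5]
 delta_cm [ 6.02  0.06 -0.09] dr [-0.     0.     0.001]
```

```bash
python3 -m creep '{"delta_pos":[[2.5,0.05,-0.1],[5,0.05,-0.1],[6,0.05,-0.1],[6,0.05,-0.1],[6,0.05,-0.1]],"dr":[[0,0,0],[0,0,0],[0,0,0],[0,0,0],[0,0,0]]}'
python3 -m creep '{"delta_pos":[[0,0,0],[0,0,0],[0,0,0],[0,0,0],[0,0,0],[0,0,0],[0,0,0],[0,0,0]],"dr":[[0,0,0],[0,0,0],[0,0,0],[0,0,0],[0,0,0],[0,0,0],[0,0,0],[0,0,0]]}' -1 80
python3 -c "
from h import *
plan(.592,.0285,.13,90)"
```

```text
clock: 20.35
position: [0.436, -0.04, 0.0262]
ee_rot: [0.707, -0.0, 0.707, -0.0]
contact_force: [-0.4, 0.2, -0.2]
width: 0.0643
clock: 21.15
position: [0.4358, -0.0396, 0.026]
ee_rot: [0.707, -0.0, 0.707, -0.0]
contact_force: [0.1, 0.4, 6.2]
width: 0.0292
t 21.1 pos [ 0.4358 -0.0396  0.026 ] jaw 90.0 q6 -1.82 w 0.0292 F [0.1 0.4 6.2]
 delta_cm [-10.39   6.81  15.62] dr [0. 0. 0.]
```

```bash
python3 -m creep '{"delta_pos":[[-2,0,0],[-6,0,0],[-10.4,0,0],[-10.4,1.5,3.5],[-10.4,3,7],[-10.4,4.5,10.5],[-10.4,6,14],[-10.4,6.8,15.6],[-10.4,6.8,15.6],[-10.4,6.8,15.6]],"dr":[[0,0,0],[0,0,0],[0,0,0],[0,0,0],[0,0,0],[0,0,0],[0,0,0],[0,0,0],[0,0,0],[0,0,0]]}'
python3 -c "
from h import *
p=manip.get_state()['position'];rim(p[0],p[1],((.09,.1),(.1,.11),(.11,.12)))
plan(.5915,.0285,.045,90)"
```

```text
clock: 22.15
position: [0.5898, 0.0285, 0.128]
ee_rot: [0.705, -0.0, 0.709, 0.0]
contact_force: [-1.0, 0.3, -1.8]
width: 0.0292
top 0.1 55 [0.5638 0.0033 0.1011] [0.5957 0.0548 0.11  ] mid [0.5797 0.0291]
top 0.11 94 [0.5642 0.0034 0.1102] [0.5981 0.0524 0.1197] mid [0.5811 0.0279]
side 0.1 128 [0.5651 0.0199 0.1014] [0.6181 0.0571 0.11  ] mid [0.5916 0.0385]
side 0.11 171 [0.5663 0.0182 0.11  ] [0.6165 0.0559 0.12  ] mid [0.5914 0.0371]
t 22.2 pos [0.5893 0.0281 0.1285] jaw 90.0 q6 -1.64 w 0.0286 F [ 0.5  0.1 -1.9]
 delta_cm [8.35 0.04 0.25] dr [-0.    -0.004  0.   ]
```

```bash
python3 -m creep '{"delta_pos":[[0,0,0.25],[2,0,0.25],[4,0,0.25],[4,0,0.25],[5,0,0.25],[6,0,0.25],[7,0,0.25],[7.8,0,0.25],[7.8,0,0.25],[7.8,0,0.25]],"dr":[[0,0,0],[0,0,0],[0,0,0],[0,0,0],[0,0,0],[0,0,0],[0,0,0],[0,0,0],[0,0,0],[0,0,0]]}'
python3 -c "
from h import *
plan(.5915,.0285,.045,90)"
```

```text
clock: 23.25
position: [0.5931, 0.0285, 0.0505]
ee_rot: [0.706, -0.0, 0.708, 0.0]
contact_force: [-0.8, -0.4, -1.4]
width: 0.029
t 23.2 pos [0.5931 0.0285 0.0505] jaw 90.0 q6 -1.64 w 0.0290 F [-0.8 -0.4 -1.4]
 delta_cm [ 0.55 -0.   -0.16] dr [ 0.    -0.003 -0.   ]
```

```bash
python3 -m creep '{"delta_pos":[[0.3,0,-0.1],[0.6,0,-0.1],[0.8,0,-0.1],[1.1,0,-0.1],[1.1,0,-0.1]],"dr":[[0,0,0],[0,0,0],[0,0,0],[0,0,0],[0,0,0]]}'
python3 -m creep '{"delta_pos":[[0.2,0,-0.1],[0.5,0,-0.1],[0.5,0,-0.1],[0.5,0,-0.1]],"dr":[[0,0,0],[0,0,0],[0,0,0],[0,0,0]]}'
```

```text
clock: 23.75
position: [0.5932, 0.0284, 0.0453]
ee_rot: [0.708, -0.0, 0.706, -0.0]
contact_force: [-8.4, -0.4, 28.0]
width: 0.0291
clock: 24.15
position: [0.5938, 0.0283, 0.045]
ee_rot: [0.71, -0.0, 0.705, -0.0]
contact_force: [-13.5, 0.5, 51.0]
width: 0.0292
```

Home at the predicted height. Now I release, retreat and check.

```bash
python3 -m creep '{"delta_pos":[[-0.5,0,0.1],[-1.1,0,0.1],[-1.1,0,0.1]],"dr":[[0,0,0],[0,0,0],[0,0,0]]}'
python3 -m creep '{"delta_pos":[[0,0,0],[0,0,0],[0,0,0],[0,0,0],[0,0,0],[-2,0,0],[-5,0,0],[-9,0,0],[-13,0,0],[-13,0,0]],"dr":[[0,0,0],[0,0,0],[0,0,0],[0,0,0],[0,0,0],[0,0,0],[0,0,0],[0,0,0],[0,0,0],[0,0,0]]}' 0.5
python3 -m creep '{"delta_pos":[[-4,0,-4],[-4,0,-8],[-4,0,-12],[-4,0,-16],[-4,0,-20],[-4,0,-20],[-4,0,-20]],"dr":[[0,0,0],[0,0,0],[0,0,0],[0,0,0],[0,0,0],[0,0,0],[0,0,0]]}'
python3 - <<'E'
from h import *
for c in((.5841,-.1565),(.5828,-.312),(.592,.0285)):
    print(c);rim(*c,((.021,.026),(.08,.094),(.094,.108)))
W=cloud(load('top')).reshape(-1,3)
for x,y in((.4317,-.1665),(.5292,.1741)):
    w=W[(np.hypot(W[:,0]-x,W[:,1]-y)<.04)&(W[:,2]>.074)&(W[:,2]<.09)]
    print(len(w),cv2.minAreaRect(w[:,:2].astype(np.float32)) if len(w)>3 else '')
cv2.imwrite('pics/end.png',np.hstack([cv2.resize(load('side')['pixels'][150:310,215:395],None,fx=2.2,fy=2.2),cv2.resize(load('top')['pixels'][120:280,300:480],None,fx=2.2,fy=2.2)]))
E
```

```text
clock: 24.45
position: [0.5928, 0.0284, 0.0467]
ee_rot: [0.707, -0.0, 0.707, 0.0]
contact_force: [-1.4, -0.0, 2.1]
width: 0.0287
clock: 25.45
position: [0.5967, 0.0282, 0.1821]
ee_rot: [0.711, -0.0, 0.703, -0.0]
contact_force: [-0.3, -0.5, 0.5]
width: 0.0642
clock: 26.15
position: [0.3923, 0.0285, 0.2162]
ee_rot: [0.707, -0.0, 0.707, 0.0]
contact_force: [0.5, 0.1, -0.5]
width: 0.064
(0.5841, -0.1565)
top 0.021 21 [ 0.5684 -0.1685  0.0211] [ 0.6011 -0.1401  0.0258] mid [ 0.5847 -0.1543]
top 0.08 30 [ 0.5773 -0.1632  0.08  ] [ 0.5916 -0.1487  0.0931] mid [ 0.5844 -0.156 ]
top 0.094 32 [ 0.5768 -0.1643  0.0949] [ 0.5915 -0.1482  0.104 ] mid [ 0.5841 -0.1563]
side 0.021 29 [ 0.571  -0.1565  0.021 ] [ 0.6007 -0.1376  0.0258] mid [ 0.5859 -0.147 ]
side 0.08 49 [ 0.5791 -0.1555  0.0802] [ 0.5943 -0.144   0.094 ] mid [ 0.5867 -0.1497]
side 0.094 43 [ 0.5787 -0.1637  0.0943] [ 0.5933 -0.1464  0.102 ] mid [ 0.586 -0.155]
(0.5828, -0.312)
top 0.021 27 [ 0.5622 -0.3307  0.0214] [ 0.5999 -0.292   0.0259] mid [ 0.581  -0.3113]
top 0.08 56 [ 0.5719 -0.3235  0.0806] [ 0.5938 -0.2996  0.0937] mid [ 0
[... 381 characters left out ...]
top 0.021 37 [0.5659 0.002  0.0211] [0.6096 0.0549 0.026 ] mid [0.5878 0.0285]
top 0.08 57 [0.5768 0.0132 0.0805] [0.6073 0.042  0.094 ] mid [0.592  0.0276]
top 0.094 71 [0.5772 0.013  0.094 ] [0.6092 0.0437 0.1045] mid [0.5932 0.0283]
side 0.021 72 [0.5682 0.0234 0.0212] [0.6197 0.0583 0.026 ] mid [0.594  0.0408]
side 0.08 155 [0.5785 0.0125 0.0802] [0.6098 0.048  0.094 ] mid [0.5942 0.0303]
side 0.094 145 [0.579  0.0109 0.094 ] [0.6103 0.0473 0.1036] mid [0.5947 0.0291]
89 ((0.4317765235900879, -0.16637754440307617), (0.016124296933412552, 0.05671334266662598), 58.05021667480469)
23 ((0.5291679501533508, 0.18912631273269653), (0.010608100332319736, 0.01859685406088829), 60.617244720458984)
```

View pics/end.png

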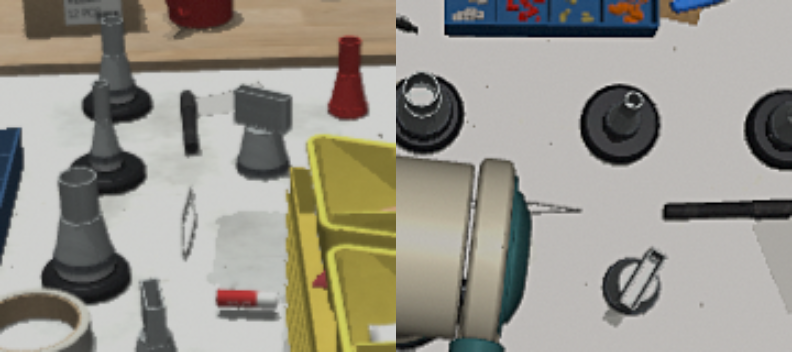

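```bash
python3 -c "
from h import *
print(manip.get_state()['qd'].round(3));print(manip.sign_off())"
```

```text
[-0.002 -0.004  0.005  0.     0.003  0.   ]
the job is handed in; nothing more can be done
None
```

All three round nozzles are on their own stands, released, and the job is handed in at about 26 s on the robot's clock. I pressed each one home with 36 to 51 N.

**Nozzle positions:** The last top-camera check puts each tube within about 1.5 mm of its stand's axis and upright. The tops are at about 0.10 m, where 0.101 m is expected when fully home. When pressed, the small and large nozzles stopped within about 0.5 mm of the height worked out for fully home. The medium stopped about 0.5 mm above it (about 1 mm before the last push).

**Flat nozzles:** The wide one has not moved (change under 1 mm). In the last picture the arm partly hid the narrow one from the top camera. The side view showed it standing, and its last clear reading, before the large nozzle was fetched, had it unmoved.

**Checks that disagreed:**
- **Fingertip height:** both cameras showed the fingertips about 40 mm higher than the reported TCP implies. I set grasp heights from the pictures and judged seating by relative height, so this did not affect the result.
- **Grip width:** the reported opening on each tube read about 3 mm less than its diameter, the same for all three.
- **Camera offset:** the side camera read about 2 mm further in x than the top camera, which is within the stated calibration.

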